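# Load the sanding bobbins into the carrying tray in order

### The job

Move the four sanding bobbins from the plank into the plywood carrying tray, one in each compartment, keeping their order: the bobbin that stands nearest the robot along its row goes into the compartment next to the tray's handle, the following one into the compartment after that, and so on to the end away from the handle. Never let a bobbin fall over, and leave all four standing upright on the compartment floors, let go and still.

Things in the scene. Friction and masses are not known exactly. Their poses are not given: they have to be found in the camera images.
- bobbin_a: sanding bobbin: an upright solid cylinder 34 mm in diameter and 88 mm high, brown abrasive all round, with a black rubber top and a steel nut that stands 5 mm above it; loose, starts standing on pad_a. Origin: centre of its underside, z up along its axis
- bobbin_b: sanding bobbin: an upright solid cylinder 39 mm in diameter and 100 mm high, brown abrasive all round, with a black rubber top and a steel nut that stands 5 mm above it; loose, starts standing on pad_b. Origin: centre of its underside, z up along its axis
- bobbin_c: sanding bobbin: an upright solid cylinder 44 mm in diameter and 94 mm high, brown abrasive all round, with a black rubber top and a steel nut that stands 5 mm above it; loose, starts standing on pad_c. Origin: centre of its underside, z up along its axis
- bobbin_d: sanding bobbin: an upright solid cylinder 48 mm in diameter and 82 mm high, brown abrasive all round, with a black rubber top and a steel nut that stands 5 mm above it; loose, starts standing on pad_d. Origin: centre of its underside, z up along its axis
- pad_a: black rubber disc, 62 mm across, 4 mm thick, fixed on the plank; bobbin_a starts on it. The four equal pads lie in a straight row at 74 mm pitch, in any order, along a plank 420 x 90 mm (top 18 mm above the bench, 7 mm edge strips along both sides). Origin: centre of the pad's underside, 18 mm above the bench; z up, x along the row, away from the robot within 0.35 rad
- pad_b: black rubber disc, 62 mm across, 4 mm thick, fixed on the plank; bobbin_b starts on it. The four equal pads lie in a straight row at 74 mm pitch, in any order, along a plank 420 x 90 mm (top 18 mm above the bench, 7 mm edge strips along both sides). Origin: centre of the pad's underside, 18 mm above the bench; z up, x along the row, away from the robot within 0.35 rad
- pad_c: black rubber disc, 62 mm across, 4 mm thick, fixed on the plank; bobbin_c starts on it. The four equal pads lie in a straight row at 74 mm pitch, in any order, along a plank 420 x 90 mm (top 18 mm above the bench, 7 mm edge strips along both sides). Origin: centre of the pad's underside, 18 mm above the bench; z up, x along the row, away from the robot within 0.35 rad
- pad_d: black rubber disc, 62 mm across, 4 mm thick, fixed on the plank; bobbin_d starts on it. The four equal pads lie in a straight row at 74 mm pitch, in any order, along a plank 420 x 90 mm (top 18 mm above the bench, 7 mm edge strips along both sides). Origin: centre of the pad's underside, 18 mm above the bench; z up, x along the row, away from the robot within 0.35 rad
- tray: plywood tray, fixed, 390 x 88 mm, four compartments in a row. Origin: centre of its underside, on the bench; x along its length, away from the robot within 0.35 rad, z up. Compartment centres at x = -111, -37, +37, +111 mm, y = 0; each 68 (x) by 76 mm (y) inside; floor 8 mm above the bench, walls 6 mm thick, tops 24 mm above the bench
- handle: the tray's handle: upright steel bail, 68 mm wide across the tray, 10 mm bar, top 71 mm above the bench, on a dark wooden foot; fixed at either the near or the far end of the tray, 172 mm from its centre along its length (the other end has a low plywood block). Origin: centre of the foot's underside, 8 mm above the bench; axes as the tray's

How it is judged:
By the outcome, as a careful person would: the job done as asked, in the order asked, and still so for the second after the job is handed in, with the robot touching nothing.
It also fails if it takes over 112 s, if anything falls off the work surface, if the arm or the gripper's body presses on something with over 40 N, if the wrist force passes 120 N, or if a joint passes its speed limit or range.

### The arm

A 6-joint arm with a two-finger parallel gripper is mounted at the origin on the work surface. World frame = base frame: x ahead of the robot, y to its left, z up, the work surface at z = 0. Lengths are in mm, angles in rad, forces in N, time in s.
With the tool pointing down it reaches from about 325 to 850 mm from the base axis. Payload 4.4 kg.
Tool frame: the origin (TCP) lies between the finger pads; the fingertips stand 11 mm ahead of it and the grasp point (between the pads) lies 8 mm behind it; x points along the fingers, z is the direction in which the jaws open and shut, and the axes are right-handed (so a half turn about x gives the same grasp; the last joint's range is limited). The gripper opens to 94 mm and grips with 3 to 60 N. Pads are 16 mm wide; open, the fingers measure 119 mm over their backs; the gripper's body (75 mm by 177 mm) begins 78 mm behind the grasp point.
Start: joints at [-1.28, 0.207, 1.542, -0, 1.393, -0.15], TCP at [245.84, -519.798, 216.447] pointing down, gripper open.
Joint ranges: [-2.73, 2.73], [-0.86, 2.22], [0.23, 2.46], [-1.11, 4.25], [0.08, 2.63], [-2.82, 2.82]. Speed limits (rad/s): [2.79, 2.79, 3.14, 3.14, 3.14, 3.14].

### API

Orientations are given as a unit quaternion [w, x, y, z].
In Python, from cell import env gives the robot as it stands.
- The arm moves only by the tool arm_command, never from a script. Its argument "plan" is a list of rows, each a list of 5 numbers: the finger opening in mm, from 0 to 94, then the shift along the tool's x, y, z in mm, then the turn about the tool's x in rad. In form: [[fingers, tx, ty, tz, spin], ...]. A call has 1 to 10 rows; each row shifts and turns the pose as measured when the row begins, along the tool's axes as they then stand; what a row does not reach is not made up. A row lasts 1/8 s, in which the tool goes at most 62.5 mm and 10.7 degrees, less where a joint would pass 70% of its speed; a pose out of reach is approached as far as the arm can. A call with a gripper value outside its range is refused whole. The fingers move at their own pace and stop on an object; the grip force is fixed at half the most. Time passes only in rows, so rows that do not move let the fingers close. It gives the time, the measured TCP pose, the force and the opening at its end, in the units of the state.
- env.state(): the state, without advancing time (a new reading comes with each control period).
- env.get_image(name): name is "scene" or "top"; returns a dict with "color" (420x560x3 uint8, red, green, blue), "intrinsics" (3x3 intrinsics, pixels), "k1" (the pictures are not rectified: a ray, as slopes to the right and down, at radius r is drawn at 1 + k1 r^2 times it, then the intrinsics apply), "R" (3x3) and "t" (3): a world point X has camera coordinates R X + t. Camera axes: x right, y down, z forward; pixel columns grow to the right and rows downward; lengths in mm; the calibration is good to about 2 mm. A picture is of the moment at which its call begins. There is no depth.
- env.hand_in(): hands the job in, once; it reports no verdict.
The state is a dict: "time": time; "q": joint angles; "joint_vel": joint speeds; "joint_efforts": joint torques, N m; "eef_pos": TCP position; "ee_rot": TCP orientation; "contact_force": force on the tool from outside, world axes, zero at the start; "wrist_torque": the same for the moment, N m; "grip_width": opening from 0.0 (shut) to 1.0 (fully open).
Only numpy, scipy, OpenCV 4.12 (cv2) and the standard library are available. Lean on these libraries where they do the work, as an engineer would, in place of code of your own. Each camera call takes 0.05 s, during which the arm holds its last target. There are 200 camera calls.

## Working session

There is one attempt and no reset: what is moved stays moved. The work goes in short steps, Python scripts to look and compute and a tool call to move; the robot and the scene stay as the last step left them, time stands still between calls to the robot, and variables do not carry over. Pictures are saved under pics/ and viewed, about 12 in all and at most 16, crops included, and the job is handed in when it is done.

Besides the shell and the picture viewer there is one more tool, called after "Emit:" by a JSON object that holds its "fn" and its "kwargs". arm_command: Moves the arm, as the interface text tells. Its arguments: {"type":"object","properties":{"plan":{"type":"array"}},"required":["plan"]}

```bash
ls; mkdir -p pics
python3 - <<'E'
from cell import env
import cv2
for n in("scene","top"):
    im=env.get_image(n); cv2.imwrite(f"pics/{n}0.png",im["color"][:,:,::-1])
    print(n,im["intrinsics"],im["k1"],im["R"],im["t"])
print(env.state())
E
```

```text
pics
scene [[438.41291743   0.         276.63068265]
 [  0.         438.41291743 208.04752769]
 [  0.           0.           1.        ]] -0.007876141368694817 [[-0.55278823  0.83313541  0.01762294]
 [ 0.55256008  0.38229171 -0.74062839]
 [-0.62378084 -0.39967292 -0.67168372]] [ 290.63488087 -234.45244173 1156.4937998 ]
top [[426.03582587   0.         277.47442349]
 [  0.         426.03582587 208.90726099]
 [  0.           0.           1.        ]] -0.047538673223421146 [[-0.01528122 -0.99987201 -0.00473771]
 [-0.99715502  0.01558914 -0.07374851]
 [ 0.07381293  0.00359726 -0.99726562]] [  0.9619668  530.33753135 772.51163082]
{'time': 0.1, 'q': array([-1.27950021e+00,  2.07305595e-01,  1.54277104e+00, -3.78158035e-05,
        1.39350203e+00, -1.50449697e-01]), 'joint_vel': array([ 9.95032376e-05, -2.37345010e-03, -3.34448805e-03,  7.91387753e-04,
       -8.37183017e-04, -9.62198077e-04]), 'joint_efforts': array([-9.39666679e-04, -3.71868575e+01, -2.82293755e+01,  7.00169709e-02,
        3.12378479e-02, -4.46331433e-05]), 'eef_pos': array([ 245.62708802, -519.13251616,  215.442472  ]), 'ee_rot': array([ 0.59685613,  0.3787608 ,  0.5979338 , -0.37786   ]), 'contact_force': array([-0.13318627, -0.10203207,  1.1982412 ]), 'wrist_torque': array([ 0.03598038, -0.02758164,  0.02234733]), 'grip_width': 0.9974666116674855}
```

View pics/scene0.png

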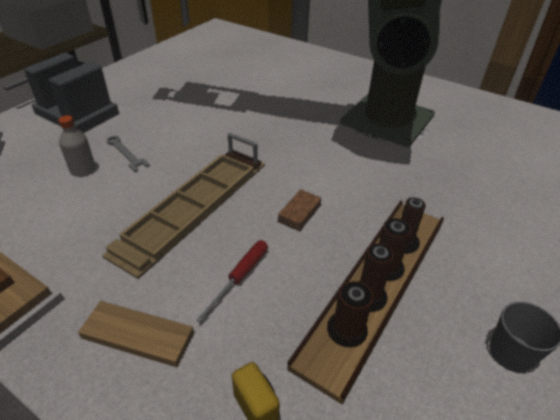

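View pics/top0.png

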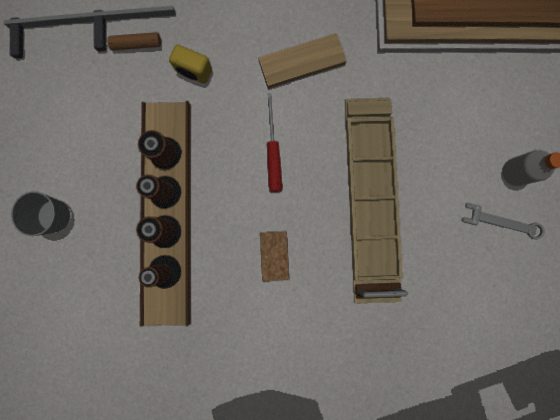

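Scene view: the bobbins stand on the plank at +y, around (414,210) to (352,300). The tray handle (243,148) is at the near end. Top view: the nuts are near (149,277), (149,231), (148,187) and (151,146), from near to far. The tray spans about (348..405, 98..300), with the handle at the bottom, which is the robot side.

```bash
cat > h.py <<'E'
import numpy as np, cv2
from cell import env
def undist(im,uv):
    K=np.asarray(im["intrinsics"]); d=np.array([im["k1"],0,0,0.])
    return cv2.undistortPoints(np.asarray(uv,float).reshape(-1,1,2),K,d).reshape(-1,2)
def plane(im,uv,z):
    s=undist(im,uv); R=np.asarray(im["R"]); t=np.asarray(im["t"]); C=-R.T@t
    D=np.c_[s,np.ones(len(s))]@R
    return C+D*((np.broadcast_to(z,len(s))-C[2])/D[:,2])[:,None]
def tri(i1,u1,i2,u2):
    P=[np.c_[np.asarray(i["R"]),np.asarray(i["t"])] for i in(i1,i2)]
    X=cv2.triangulatePoints(P[0],P[1],undist(i1,u1).T,undist(i2,u2).T)
    return (X[:3]/X[3]).T
def proj(im,X):
    X=np.asarray(X,float)
    return cv2.projectPoints(X,cv2.Rodrigues(np.asarray(im["R"]))[0],np.asarray(im["t"]),np.asarray(im["intrinsics"]),np.array([im["k1"],0,0,0.]))[0].reshape(-1,2)
def shot(n,name,box=None,s=1,pts=None):
    im=env.get_image(n); c=im["color"][:,:,::-1].copy()
    if box: c=c[box[1]:box[3],box[0]:box[2]]
    c=cv2.convertScaleAbs(cv2.resize(c,None,fx=s,fy=s,interpolation=cv2.INTER_CUBIC),alpha=1.6)
    cv2.imwrite(f"pics/{name}.png",c); return im
E
python3 - <<'E'
from h import *
a=cv2.imread("pics/top0.png");b=cv2.imread("pics/scene0.png")
A=cv2.resize(a[95:305,130:200],None,fx=2.85,fy=2.85,interpolation=cv2.INTER_CUBIC)
T=cv2.resize(a[95:305,340:410],None,fx=2.85,fy=2.85,interpolation=cv2.INTER_CUBIC)
B=cv2.resize(b[190:390,290:450],None,fx=2.5,fy=2.5,interpolation=cv2.INTER_CUBIC)
B=cv2.copyMakeBorder(B,0,A.shape[0]-B.shape[0],0,0,cv2.BORDER_CONSTANT)
cv2.imwrite("pics/z.png",cv2.convertScaleAbs(np.hstack([A,T,B]),alpha=1.7)); print(A.shape,B.shape)
E
```

```text
(598, 200, 3) (598, 400, 3)
```

View pics/z.png

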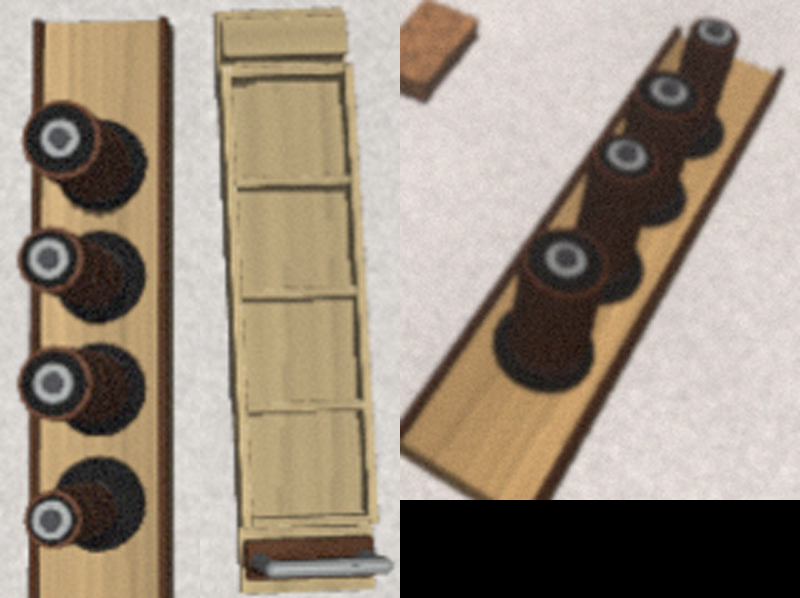

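Zoomed view, near to far: a (narrow), c, b, d (wide), with light nut rings at crop (51,520), (53,382), (50,258) and (60,138). In the tray, the divider tops are at crop (294,182), (300,295) and (305,407), and the handle is at the bottom.

Run:
```python
from h import *
t=env.get_image("top"); s=env.get_image("scene")
def nuts(im,g):
    out=[]
    hsv=cv2.cvtColor(im["color"],cv2.COLOR_RGB2HSV)
    m=((hsv[...,1]<75)&(hsv[...,2]>62)).astype(np.uint8)
    for x,y in g:
        k=np.zeros_like(m); cv2.circle(k,(round(x),round(y)),9 ,1,-1)
        p=cv2.findNonZero(m&k); h=cv2.convexHull(p)[:,0]
        # connected comp nearest
        n,l,st,c=cv2.connectedComponentsWithStats(m&k,connectivity=8)
        i=1+np.argmax(st[1:,4]); pts=np.argwhere(l==i)[:,::-1].astype(np.float32)
        out.append((*((cv2.minEnclosingCircle(pts)[0])),st[i,4]))
    return np.array(out)
gt=np.array([(51,520),(53,382),(50,258),(60,138)])/2.85+[130,95]
gs=np.array([(715,31),(669,90),(627,154),(566,258)])/2.5+[290-160,190]
ut=nuts(t,gt);us=nuts(s,gs); print(np.round(gt,1),ut.round(1),gs,us.round(1))
print("tri refined",tri(t,ut[:,:2],s,us[:,:2]).round(1)); print("tri click",tri(t,gt,s,gs).round(1))
z=22+5+np.array([88,94,100,82])
for im,u in((t,ut),(s,us)): print("plane",plane(im,u[:,:2],z).round(1))
# pads (manual right rims) skip; tray
d=np.array([(238,184),(350,181),(243,297),(357,293),(248,408),(363,406)])/2.85+[340-200/2.85,95]
X=plane(t,d,24); M=(X[::2]+X[1::2])/2
print("div",M.round(1),np.linalg.norm(np.diff(M,axis=0),axis=1), np.linalg.norm(X[::2]-X[1::2],axis=1))
v=M[2]-M[0]; v=-v if v[0]<0 else v
print("yaw",np.arctan2(v[1],v[0]))
# plank long edges from handclicks: left strip / right strip
st=env.state(); from scipy.spatial.transform import Rotation as Ro
q=st["ee_rot"]; print(Ro.from_quat(np.roll(q,-1)).as_matrix().round(4))
```

```text
[[147.9 277.5]
 [148.6 229. ]
 [147.5 185.5]
 [151.1 143.4]] [[147.5 276.9 106. ]
 [148.3 229.1 112. ]
 [146.7 185.3 117. ]
 [150.7 143.1 104. ]] [[416.  202.4]
 [397.6 226. ]
 [380.8 251.6]
 [356.4 293.2]] [[416.5 200.  123. ]
 [397.  226.5  49. ]
 [380.5 251.   63. ]
 [356.  293.   87. ]]
tri refined [[415.5 205.5 117.7]
 [493.5 203.5 117.5]
 [564.2 204.5 125.5]
 [638.4 204.2 106.8]]
tri click [[414.3 206.2 111.8]
 [493.2 203.4 118.3]
 [563.8 204.4 123.6]
 [637.9 204.2 105.8]]
plane [[415.6 205.6 115. ]
 [493.2 202.8 121. ]
 [564.  204.1 127. ]
 [637.8 203.7 109. ]]
plane [[411.6 205.6 115. ]
 [497.4 204.  121. ]
 [565.7 204.9 127. ]
 [640.2 204.5 109. ]]
div [[ 620.6 -187.2   24. ]
 [ 546.5 -188.6   24. ]
 [ 473.7 -189.9   24. ]] [74.16537895 72.78938555] [73.79522313 74.58992179 74.70260527]
yaw 0.018451396613494694
[[-4.000e-04  9.040e-01  4.275e-01]
 [ 1.300e-03  4.275e-01 -9.040e-01]
 [-1.000e+00  2.000e-04 -1.400e-03]]
```

Emit:
{"fn": "arm_command", "kwargs": {"plan": [[94,0,0,0,0.147],[94,0,0,0,0.147],[94,0,0,0,0.147],[94,0,55,0,0],[94,0,55,0,0],[94,0,55,0,0],[94,0,0,-60,0],[94,0,0,-60,0],[94,0,0,-60,0],[94,0,0,-60,0]]}}

```text
time: 1.45
eef_pos: [418.8, -278.4, 206.8]
ee_rot: [0.489, 0.507, 0.5, -0.504]
contact_force: [0.5, 0.1, 0.5]
grip_width: 0.996
```

Emit:
{"fn": "arm_command", "kwargs": {"plan": [[94,-2,0,-58,0],[94,-2,0,-58,0],[94,-2,0,-58,0],[94,-2,0,-58,0],[94,-2,0,-58,0],[94,-2,0,-58,0],[94,-2,0,-58,0],[94,0,0,-48,0],[94,0,0,-20,0],[94,0,0,0,0]]}}

```text
time: 2.7
eef_pos: [426.4, 214.7, 227.8]
ee_rot: [0.491, 0.507, 0.5, -0.502]
contact_force: [-0.4, -0.5, -0.0]
grip_width: 1.0
```

```bash
cat > st.py <<'E'
from h import *
from scipy.spatial.transform import Rotation as Ro
import sys
s=env.state(); M=Ro.from_quat(np.roll(s["ee_rot"],-1)).as_matrix(); p=s["eef_pos"]
print("t",s["time"],"p",p.round(1),"q",s["q"].round(2),"F",s["contact_force"].round(1)); print(M.round(3))
if len(sys.argv)>3: print("tool shift to target",(M.T@(np.array(sys.argv[1:4],float)-p)).round(1))
E
python3 st.py 414.5 205 215
```

```text
t 2.7 p [426.4 214.7 227.8] q [ 0.27 -0.02  1.76  0.02  1.4   1.86] F [-0.4 -0.5 -0. ]
[[-0.005  1.    -0.017]
 [ 0.015 -0.017 -1.   ]
 [-1.    -0.005 -0.015]]
tool shift to target [ 12.7 -11.6  10.1]
```

Emit:
{"fn": "arm_command", "kwargs": {"plan": [[94,10,-12,9,0],[94,40,0,0,0],[94,22,0,0,0],[94,0,0,0,0]]}}

```text
time: 3.2
eef_pos: [414.0, 202.9, 154.3]
ee_rot: [0.491, 0.507, 0.499, -0.503]
contact_force: [0.6, -0.4, 0.7]
grip_width: 0.999
```

```bash
python3 st.py 414.5 205 69; python3 -c "
from h import *
im=shot('scene','s1',(320,130,500,300),3.5)"
```

```text
t 3.2 p [414.  202.9 154.3] q [0.26 0.02 1.88 0.01 1.24 1.84] F [ 0.6 -0.4  0.7]
[[-0.004  1.    -0.02 ]
 [ 0.013 -0.02  -1.   ]
 [-1.    -0.004 -0.013]]
tool shift to target [85.3  0.8 -1. ]
```

View pics/s1.png

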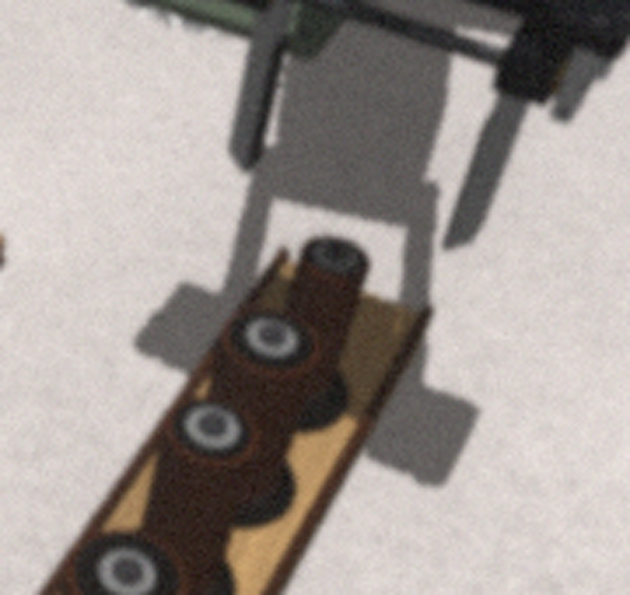

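Emit:
{"fn": "arm_command", "kwargs": {"plan": [[94,40,1,-2,0],[94,35,0,0,0],[94,18,0,0,0],[94,0,0,0,0]]}}

```text
time: 3.75
eef_pos: [422.8, 205.9, 66.6]
ee_rot: [0.493, 0.512, 0.495, -0.499]
contact_force: [0.7, 0.5, -1.0]
grip_width: 1.002
```

```bash
python3 st.py 414.5 205.3 59
```

```text
t 3.75 p [422.8 205.9  66.6] q [0.26 0.16 1.94 0.01 1.02 1.85] F [ 0.7  0.5 -1. ]
[[ 0.011  1.    -0.023]
 [ 0.016 -0.023 -1.   ]
 [-1.     0.011 -0.016]]
tool shift to target [ 7.5 -8.4  0.9]
```

Emit:
{"fn": "arm_command", "kwargs": {"plan": [[94,8,-8,1,0],[94,0,0,0,0]]}}

```text
time: 4.0
eef_pos: [416.6, 205.3, 60.6]
ee_rot: [0.494, 0.514, 0.494, -0.498]
contact_force: [-0.0, 0.6, 0.4]
grip_width: 1.004
```

```bash
python3 st.py 414.5 205.3 59
```

```text
t 4.0 p [416.6 205.3  60.6] q [0.26 0.16 1.96 0.01 1.   1.85] F [-0.   0.6  0.4]
[[ 0.015  1.    -0.024]
 [ 0.017 -0.024 -1.   ]
 [-1.     0.015 -0.017]]
tool shift to target [ 1.6 -2.1  0.1]
```

Emit:
{"fn": "arm_command", "kwargs": {"plan": [[60,1,-2,0,0],[45,0,0,0,0],[40,0,0,0,0],[34,0,0,0,0],[25,0,0,0,0],[25,0,0,0,0],[25,0,0,0,0]]}}

```text
time: 4.88
eef_pos: [416.2, 205.9, 61.5]
ee_rot: [0.494, 0.515, 0.494, -0.496]
contact_force: [0.3, 0.3, 0.7]
grip_width: 0.361
```

```bash
python3 st.py 414.5 205.3 59
```

```text
t 4.875 p [416.2 205.9  61.5] q [0.26 0.15 1.96 0.01 1.   1.85] F [0.3 0.3 0.7]
[[ 0.02   1.    -0.023]
 [ 0.018 -0.023 -1.   ]
 [-1.     0.019 -0.018]]
tool shift to target [ 2.4 -1.7  0.6]
```

Emit:
{"fn": "arm_command", "kwargs": {"plan": [[25,-30,0,0,0],[25,-30,0,0,0],[25,0,3,50,0],[25,0,3,58,0],[25,0,3,58,0],[25,0,3,58,0],[25,0,3,58,0],[25,0,3,58,0],[25,0,0,40,0],[25,0,0,0,0]]}}

```text
time: 6.12
eef_pos: [424.1, -186.6, 115.2]
ee_rot: [0.496, 0.514, 0.495, -0.496]
contact_force: [-0.0, 0.6, -2.0]
grip_width: 0.359
```

```bash
python3 st.py 435.5 -190.6 48.5
```

```text
t 6.125 p [ 424.1 -186.6  115.2] q [-0.62  0.08  1.92  0.03  1.14  0.96] F [-0.   0.6 -2. ]
[[ 0.019  1.    -0.019]
 [ 0.017 -0.02  -1.   ]
 [-1.     0.019 -0.017]]
tool shift to target [66.8 10.2  4.9]
```

Emit:
{"fn": "arm_command", "kwargs": {"plan": [[25,10,10,5,0],[25,20,0,0,0],[25,0,0,0,0]]}}

```text
time: 6.5
eef_pos: [433.6, -188.6, 83.6]
ee_rot: [0.494, 0.514, 0.496, -0.495]
contact_force: [-0.6, 0.8, -2.3]
grip_width: 0.355
```

```bash
python3 st.py 435.5 -190.6 48.5; python3 -c "
from h import *
im=shot('scene','s2',(150,90,310,220),4.5)"
```

```text
t 6.5 p [ 433.6 -188.6   83.6] q [-0.61  0.15  1.92  0.03  1.08  0.96] F [-0.6  0.8 -2.3]
[[ 0.017  1.    -0.019]
 [ 0.02  -0.02  -1.   ]
 [-1.     0.017 -0.021]]
tool shift to target [35.   1.4  2.7]
```

View pics/s2.png

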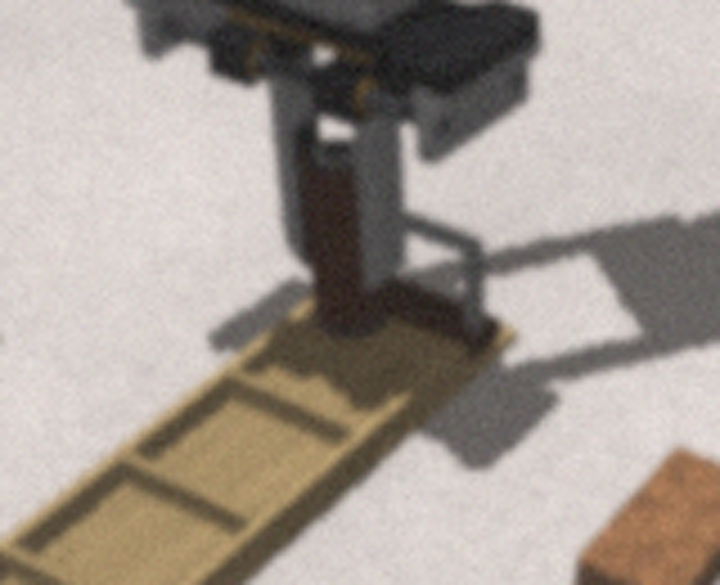

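Picture: bobbin a hangs upright over the near compartment, with its base near crop (345,330), clear of the handle.

Emit:
{"fn": "arm_command", "kwargs": {"plan": [[25,20,0,2,0],[25,10,0,0,0],[25,0,0,0,0]]}}

```text
time: 6.92
eef_pos: [437.0, -190.1, 56.4]
ee_rot: [0.497, 0.514, 0.494, -0.494]
contact_force: [0.3, 0.2, -0.7]
grip_width: 0.355
```

```bash
python3 st.py 435.5 -190.6 48
```

```text
t 6.925 p [ 437.  -190.1   56.4] q [-0.61  0.19  1.93  0.03  1.01  0.96] F [ 0.3  0.2 -0.7]
[[ 0.023  1.    -0.017]
 [ 0.017 -0.017 -1.   ]
 [-1.     0.023 -0.017]]
tool shift to target [ 8.4 -1.7  0.7]
```

Emit:
{"fn": "arm_command", "kwargs": {"plan": [[25,5,-1,0,0],[25,2,0,0,0],[25,0,0,0,0]]}}

```text
time: 7.3
eef_pos: [437.3, -190.5, 50.6]
ee_rot: [0.498, 0.514, 0.493, -0.494]
contact_force: [1.0, -0.6, -1.4]
grip_width: 0.361
```

```bash
python3 st.py 435.5 -190.6 48
```

```text
t 7.3 p [ 437.3 -190.5   50.6] q [-0.61  0.2   1.93  0.03  0.99  0.96] F [ 1.  -0.6 -1.4]
[[ 0.025  1.    -0.017]
 [ 0.015 -0.017 -1.   ]
 [-1.     0.025 -0.016]]
tool shift to target [ 2.6 -1.9  0.2]
```

Feel for contact in 2 mm steps.

Emit:
{"fn": "arm_command", "kwargs": {"plan": [[25,2,0,0,0],[25,2,0,0,0]]}}

```text
time: 7.55
eef_pos: [437.9, -190.7, 47.3]
ee_rot: [0.499, 0.514, 0.493, -0.494]
contact_force: [-3.7, 2.5, 12.7]
grip_width: 0.365
```

```bash
python3 st.py 435.5 -190.6 48
```

```text
t 7.55 p [ 437.9 -190.7   47.3] q [-0.61  0.21  1.93  0.03  0.99  0.96] F [-3.7  2.5 12.7]
[[ 0.026  1.    -0.017]
 [ 0.015 -0.017 -1.   ]
 [-1.     0.026 -0.015]]
tool shift to target [-0.7 -2.4 -0.1]
```

Emit:
{"fn": "arm_command", "kwargs": {"plan": [[42,0,0,0,0],[60,0,0,0,0],[94,0,0,0,0],[94,0,0,0,0],[94,0,0,0,0],[94,-30,0,0,0],[94,-40,0,0,0],[94,-45,0,0,0]]}}

```text
time: 8.55
eef_pos: [432.0, -190.6, 161.0]
ee_rot: [0.495, 0.514, 0.496, -0.495]
contact_force: [0.6, -0.3, 0.0]
grip_width: 0.996
```

```bash
python3 st.py 493.3 203.3 165; python3 -c "
from h import *
im=shot('scene','s3',(150,90,310,220),4.5)"
```

```text
t 8.55 p [ 432.  -190.6  161. ] q [-0.62  0.04  1.85  0.03  1.25  0.96] F [ 0.6 -0.3  0. ]
[[ 0.018  1.    -0.017]
 [ 0.02  -0.017 -1.   ]
 [-1.     0.018 -0.021]]
tool shift to target [   5.1   54.5 -394.9]
```

View pics/s3.png

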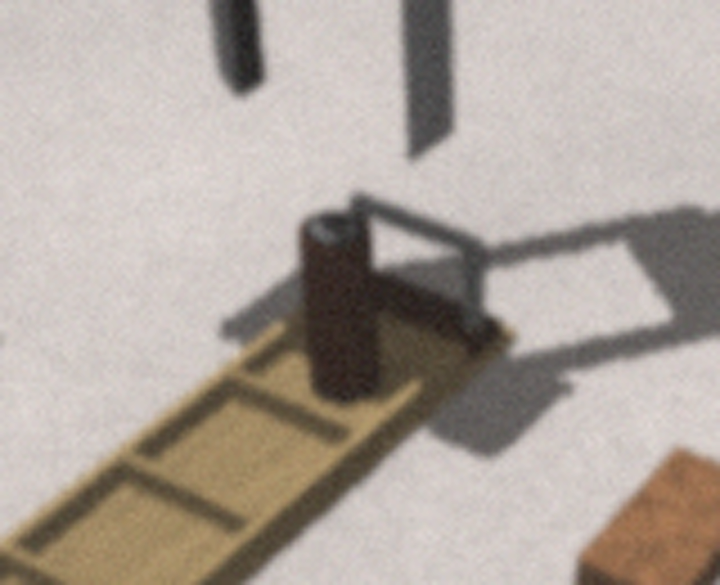

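Bobbin a stands upright in the handle-side compartment. Next is c.

Emit:
{"fn": "arm_command", "kwargs": {"plan": [[94,1,10,-58,0],[94,1,10,-58,0],[94,1,10,-58,0],[94,1,10,-58,0],[94,1,10,-58,0],[94,0,5,-58,0],[94,0,0,-40,0],[94,0,0,0,0]]}}

```text
time: 9.6
eef_pos: [504.6, 202.6, 172.4]
ee_rot: [0.502, 0.518, 0.486, -0.493]
contact_force: [0.5, 0.4, -0.4]
grip_width: 1.002
```

```bash
python3 st.py 493.3 203.3 59
```

```text
t 9.6 p [504.6 202.6 172.4] q [ 0.22  0.15  1.7  -0.    1.25  1.82] F [ 0.5  0.4 -0.4]
[[ 0.042  0.999 -0.022]
 [ 0.009 -0.022 -1.   ]
 [-0.999  0.041 -0.009]]
tool shift to target [112.9 -16.    0.7]
```

Emit:
{"fn": "arm_command", "kwargs": {"plan": [[94,0,-11,0,0],[94,40,-5,0,0],[94,35,0,0,0],[94,30,0,0,0],[94,0,0,0,0]]}}

```text
time: 10.22
eef_pos: [490.6, 197.6, 64.9]
ee_rot: [0.501, 0.519, 0.484, -0.495]
contact_force: [-1.5, -0.5, -1.2]
grip_width: 0.997
```

```bash
python3 st.py 493.3 203.3 59
```

```text
t 10.225 p [490.6 197.6  64.9] q [ 0.22  0.26  1.82 -0.    1.02  1.82] F [-1.5 -0.5 -1.2]
[[ 0.041  0.999 -0.029]
 [ 0.006 -0.029 -1.   ]
 [-0.999  0.041 -0.008]]
tool shift to target [ 6.   2.3 -5.7]
```

Emit:
{"fn": "arm_command", "kwargs": {"plan": [[94,5,2,-6,-0.02],[94,0,0,0,0]]}}

```text
time: 10.48
eef_pos: [494.6, 202.9, 62.1]
ee_rot: [0.507, 0.515, 0.488, -0.489]
contact_force: [0.2, -0.1, -0.4]
grip_width: 1.0
```

```bash
python3 st.py 493.3 203.3 59
```

```text
t 10.475 p [494.6 202.9  62.1] q [ 0.23  0.28  1.81 -0.    1.01  1.81] F [ 0.2 -0.1 -0.4]
[[ 0.045  0.999 -0.01 ]
 [ 0.007 -0.01  -1.   ]
 [-0.999  0.045 -0.007]]
tool shift to target [ 3.1 -1.5 -0.3]
```

Emit:
{"fn": "arm_command", "kwargs": {"plan": [[65,2,-1,0,0],[50,0,0,0,0],[46,0,0,0,0],[35,0,0,0,0],[35,0,0,0,0],[35,0,0,0,0]]}}

```text
time: 11.22
eef_pos: [495.7, 203.3, 62.8]
ee_rot: [0.508, 0.516, 0.487, -0.488]
contact_force: [-0.5, -1.4, 0.9]
grip_width: 0.463
```

```bash
python3 st.py 493.3 203.3 59
```

```text
t 11.225 p [495.7 203.3  62.8] q [ 0.23  0.27  1.81 -0.    1.01  1.81] F [-0.5 -1.4  0.9]
[[ 0.05   0.999 -0.009]
 [ 0.007 -0.009 -1.   ]
 [-0.999  0.05  -0.008]]
tool shift to target [ 3.7 -2.6  0.1]
```

Emit:
{"fn": "arm_command", "kwargs": {"plan": [[25,-30,0,0,0],[25,-30,0,0,0],[25,0,2,58,0],[25,0,2,58,0],[25,0,2,58,0],[25,0,2,58,0],[25,0,2,58,0],[25,0,2,58,0],[25,0,0,42,0],[25,0,0,0,0]]}}

```text
time: 12.48
eef_pos: [496.3, -196.6, 114.1]
ee_rot: [0.505, 0.514, 0.492, -0.489]
contact_force: [0.0, 0.7, -3.6]
grip_width: 0.46
```

```bash
python3 st.py 512 -189.3 49
```

```text
t 12.475 p [ 496.3 -196.6  114.1] q [-0.56  0.21  1.77  0.03  1.14  1.01] F [ 0.   0.7 -3.6]
[[ 0.039  0.999 -0.005]
 [ 0.011 -0.006 -1.   ]
 [-0.999  0.038 -0.011]]
tool shift to target [65.8 13.2 -6.7]
```

Emit:
{"fn": "arm_command", "kwargs": {"plan": [[25,5,14,-6,0],[25,30,0,0,0],[25,18,0,0,0],[25,0,0,0,0]]}}

```text
time: 12.98
eef_pos: [514.0, -183.1, 58.0]
ee_rot: [0.505, 0.513, 0.494, -0.487]
contact_force: [0.1, -0.3, -2.8]
grip_width: 0.467
```

```bash
python3 st.py 512 -189.3 49
```

```text
t 12.975 p [ 514.  -183.1   58. ] q [-0.52  0.31  1.77  0.04  1.03  1.03] F [ 0.1 -0.3 -2.8]
[[ 0.036  0.999 -0.001]
 [ 0.015 -0.002 -1.   ]
 [-0.999  0.036 -0.016]]
tool shift to target [ 8.9 -2.3  6.4]
```

Emit:
{"fn": "arm_command", "kwargs": {"plan": [[25,2,-2,7,0],[25,4,0,0,0],[25,2,0,0,0],[25,2,0,0,0]]}}

```text
time: 13.48
eef_pos: [514.5, -189.2, 49.4]
ee_rot: [0.507, 0.513, 0.494, -0.486]
contact_force: [-1.0, -1.4, -3.1]
grip_width: 0.464
```

```bash
python3 st.py 512 -189.3 49
```

```text
t 13.475 p [ 514.5 -189.2   49.4] q [-0.53  0.33  1.77  0.04  1.01  1.02] F [-1.  -1.4 -3.1]
[[ 0.04   0.999  0.002]
 [ 0.014  0.001 -1.   ]
 [-0.999  0.04  -0.014]]
tool shift to target [ 0.3 -2.5  0.1]
```

Emit:
{"fn": "arm_command", "kwargs": {"plan": [[25,2,-1,0,0],[25,1.5,0,0,0]]}}

```text
time: 13.72
eef_pos: [514.6, -189.2, 49.1]
ee_rot: [0.507, 0.514, 0.493, -0.486]
contact_force: [-4.6, 3.1, 7.4]
grip_width: 0.464
```

Emit:
{"fn": "arm_command", "kwargs": {"plan": [[52,0,0,0,0],[70,0,0,0,0],[94,0,0,0,0],[94,0,0,0,0],[94,-30,0,0,0],[94,-40,0,0,0],[94,-45,0,0,0]]}}

```text
time: 14.6
eef_pos: [507.7, -190.2, 163.3]
ee_rot: [0.504, 0.513, 0.495, -0.487]
contact_force: [0.5, -0.8, -0.1]
grip_width: 1.003
```

```bash
python3 st.py 564.2 204.3 165; python3 -c "
from h import *
im=shot('scene','s4',(100,80,450,340),2.2)"
```

```text
t 14.6 p [ 507.7 -190.2  163.3] q [-0.54  0.17  1.7   0.04  1.25  1.02] F [ 0.5 -0.8 -0.1]
[[ 0.036  0.999  0.001]
 [ 0.018 -0.    -1.   ]
 [-0.999  0.036 -0.018]]
tool shift to target [   7.3   56.5 -394.4]
```

View pics/s4.png

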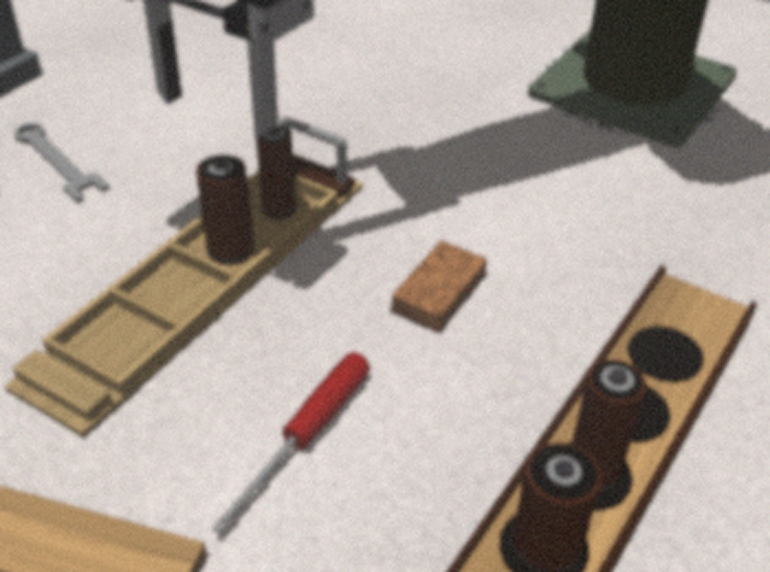

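Bobbins a and c are upright in the first two compartments; c's base is at crop (230,255), near the divider. I'll check it from the top view when the arm is away.

Emit:
{"fn": "arm_command", "kwargs": {"plan": [[94,1,8,-58,0],[94,1,8,-58,0],[94,1,8,-58,0],[94,1,8,-58,0],[94,1,8,-58,0],[94,0,5,-58,0],[94,0,0,-40,0],[94,0,0,0,0]]}}

```text
time: 15.65
eef_pos: [563.1, 204.6, 174.4]
ee_rot: [0.512, 0.517, 0.486, -0.484]
contact_force: [0.0, -0.2, 0.8]
grip_width: 1.0
```

```bash
python3 st.py 564.2 204.3 59; python3 -c "
from h import *
im=shot('top','t5',(330,90,420,310),2.7)
c=cv2.imread('pics/t5.png')
ex=np.array([1,.018]);ey=np.array([-.018,1])
for s in(-111,-37,37,111):
    for z,col in((8,(0,255,0)),(24,(255,0,0))):
        P=[[*(np.array([546.5,-188.6])+(s+a)*ex+b*ey),z] for a,b in((-34,-38),(34,-38),(34,38),(-34,38))]
        cv2.polylines(c,[np.round((proj(im,P)-[330,90]+.5)*2.7).astype(int)],True,col,1)
cv2.imwrite('pics/t5.png',c)"
```

```text
t 15.65 p [563.1 204.6 174.4] q [ 0.21  0.25  1.57 -0.01  1.25  1.78] F [ 0.  -0.2  0.8]
[[ 0.059  0.998 -0.004]
 [ 0.007 -0.004 -1.   ]
 [-0.998  0.059 -0.008]]
tool shift to target [115.3  -5.6   1.2]
```

View pics/t5.png

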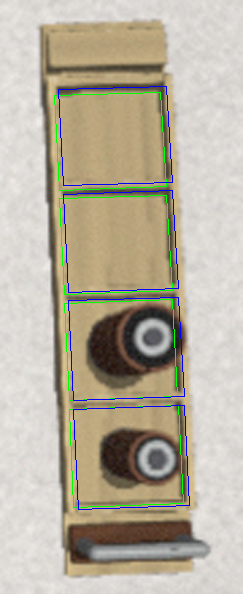

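The projected compartment outlines match the tray, and both placed bobbins are inside theirs. Next is b.

Emit:
{"fn": "arm_command", "kwargs": {"plan": [[94,40,-6,1,0],[94,40,0,0,0],[94,28,0,0,0],[94,0,0,0,0]]}}

```text
time: 16.2
eef_pos: [565.2, 196.8, 64.3]
ee_rot: [0.511, 0.519, 0.483, -0.486]
contact_force: [0.1, 0.1, -0.2]
grip_width: 1.002
```

```bash
python3 st.py 564.2 204.3 59
```

```text
t 16.2 p [565.2 196.8  64.3] q [ 0.19  0.38  1.66 -0.01  1.04  1.78] F [ 0.1  0.1 -0.2]
[[ 0.061  0.998 -0.011]
 [ 0.004 -0.012 -1.   ]
 [-0.998  0.061 -0.005]]
tool shift to target [ 5.3 -1.4 -7.5]
```

Emit:
{"fn": "arm_command", "kwargs": {"plan": [[94,3,-2,-8,0],[80,1,-1,0,0]]}}

```text
time: 16.45
eef_pos: [564.5, 204.0, 62.5]
ee_rot: [0.511, 0.521, 0.481, -0.486]
contact_force: [-0.2, 0.5, 0.3]
grip_width: 0.93
```

```bash
python3 st.py 564.2 204.3 59
```

```text
t 16.45 p [564.5 204.   62.5] q [ 0.21  0.39  1.66 -0.01  1.03  1.8 ] F [-0.2  0.5  0.3]
[[ 0.065  0.998 -0.014]
 [ 0.005 -0.014 -1.   ]
 [-0.998  0.065 -0.006]]
tool shift to target [ 3.5 -0.5 -0.2]
```

Emit:
{"fn": "arm_command", "kwargs": {"plan": [[55,2,-1,0,0],[44,0,0,0,0],[41,0,0,0,0],[30,0,0,0,0],[30,0,0,0,0],[30,0,0,0,0]]}}

```text
time: 17.2
eef_pos: [565.5, 204.4, 63.4]
ee_rot: [0.513, 0.522, 0.48, -0.484]
contact_force: [0.1, 0.1, -0.4]
grip_width: 0.411
```

```bash
python3 st.py 564.2 204.3 59
```

```text
t 17.2 p [565.5 204.4  63.4] q [ 0.21  0.38  1.66 -0.01  1.03  1.8 ] F [ 0.1  0.1 -0.4]
[[ 0.07   0.997 -0.013]
 [ 0.005 -0.013 -1.   ]
 [-0.998  0.07  -0.006]]
tool shift to target [ 4.3 -1.7  0.2]
```

Emit:
{"fn": "arm_command", "kwargs": {"plan": [[25,-30,0,0,0],[25,-30,0,0,0],[25,0,3,58,0],[25,0,3,58,0],[25,0,3,58,0],[25,0,3,58,0],[25,0,3,58,0],[25,0,3,58,0],[25,0,0,42,0],[25,0,0,0,0]]}}

```text
time: 18.45
eef_pos: [571.6, -196.1, 118.1]
ee_rot: [0.511, 0.519, 0.484, -0.485]
contact_force: [0.2, 0.9, -1.8]
grip_width: 0.411
```

```bash
python3 st.py 585 -187.9 50
```

```text
t 18.45 p [ 571.6 -196.1  118.1] q [-0.49  0.33  1.61  0.04  1.16  1.07] F [ 0.2  0.9 -1.8]
[[ 0.062  0.998 -0.009]
 [ 0.007 -0.01  -1.   ]
 [-0.998  0.062 -0.008]]
tool shift to target [68.9  9.1 -7.8]
```

Emit:
{"fn": "arm_command", "kwargs": {"plan": [[25,5,9,-8,0],[25,30,0,0,0],[25,20,0,0,0],[25,0,0,0,0]]}}

```text
time: 18.95
eef_pos: [585.1, -180.2, 60.6]
ee_rot: [0.511, 0.519, 0.486, -0.483]
contact_force: [-0.8, 0.3, -2.0]
grip_width: 0.409
```

```bash
python3 st.py 585 -187.9 50
```

```text
t 18.95 p [ 585.1 -180.2   60.6] q [-0.46  0.42  1.62  0.04  1.06  1.1 ] F [-0.8  0.3 -2. ]
[[ 0.06   0.998 -0.004]
 [ 0.011 -0.005 -1.   ]
 [-0.998  0.06  -0.012]]
tool shift to target [10.5 -0.7  7.8]
```

Emit:
{"fn": "arm_command", "kwargs": {"plan": [[25,3,-1,8,0],[25,5,0,0,0],[25,2,0,0,0],[25,2,0,0,0]]}}

```text
time: 19.45
eef_pos: [587.0, -187.2, 50.2]
ee_rot: [0.513, 0.519, 0.486, -0.482]
contact_force: [0.4, -0.2, -1.8]
grip_width: 0.414
```

```bash
python3 st.py 585 -187.9 50
```

```text
t 19.45 p [ 587.  -187.2   50.2] q [-0.47  0.43  1.62  0.04  1.04  1.08] F [ 0.4 -0.2 -1.8]
[[ 0.064  0.998 -0.002]
 [ 0.01  -0.002 -1.   ]
 [-0.998  0.064 -0.01 ]]
tool shift to target [ 0.1 -2.   0.7]
```

Emit:
{"fn": "arm_command", "kwargs": {"plan": [[25,2,-1,0,0],[25,1.5,0,0,0]]}}

```text
time: 19.7
eef_pos: [587.0, -187.3, 49.5]
ee_rot: [0.513, 0.519, 0.485, -0.481]
contact_force: [-4.8, 1.5, 7.8]
grip_width: 0.416
```

Emit:
{"fn": "arm_command", "kwargs": {"plan": [[47,0,0,0,0],[65,0,0,0,0],[94,0,0,0,0],[94,0,0,0,0],[94,-30,0,0,0],[94,-40,0,0,0],[94,-45,0,0,0]]}}

```text
time: 20.58
eef_pos: [576.6, -187.4, 162.2]
ee_rot: [0.51, 0.518, 0.488, -0.483]
contact_force: [-0.1, -1.2, 0.4]
grip_width: 1.001
```

```bash
python3 st.py 638 204 160; python3 -c "
from h import *
im=shot('scene','s6',(100,80,450,340),2.2)"
```

```text
t 20.575 p [ 576.6 -187.4  162.2] q [-0.48  0.29  1.56  0.04  1.25  1.08] F [-0.1 -1.2  0.4]
[[ 0.057  0.998 -0.002]
 [ 0.014 -0.003 -1.   ]
 [-0.998  0.057 -0.014]]
tool shift to target [  11.2   59.9 -391.5]
```

View pics/s6.png

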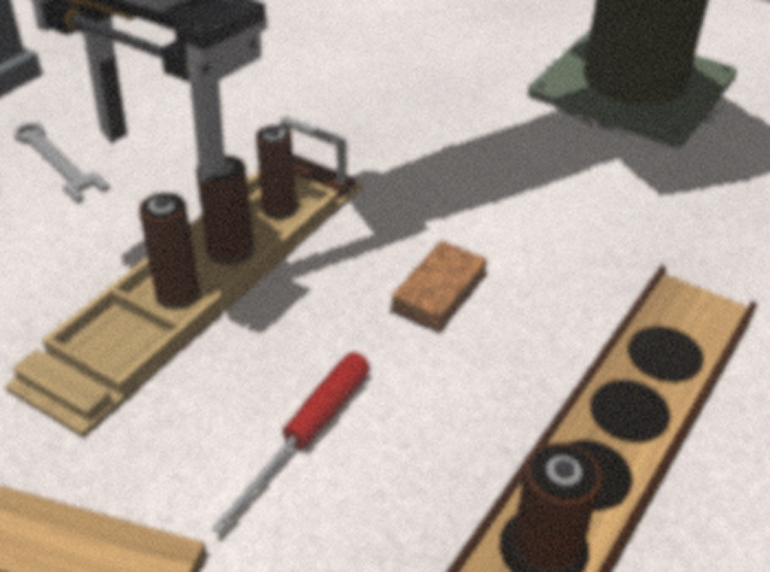

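Three bobbins are upright in order; b's base is near crop (177,298). The last one is d, with its nut at (565,470).

Emit:
{"fn": "arm_command", "kwargs": {"plan": [[94,1,8,-58,0],[94,1,8,-58,0],[94,1,8,-58,0],[94,1,8,-58,0],[94,1,8,-58,0],[94,0,8,-58,0],[94,0,0,-40,0],[94,0,0,0,0]]}}

```text
time: 21.62
eef_pos: [635.8, 207.6, 174.1]
ee_rot: [0.517, 0.523, 0.479, -0.48]
contact_force: [-0.6, -1.1, -0.2]
grip_width: 1.0
```

```bash
python3 st.py 638 204 58
```

```text
t 21.625 p [635.8 207.6 174.1] q [ 0.19  0.38  1.41 -0.01  1.27  1.77] F [-0.6 -1.1 -0.2]
[[ 0.08   0.997 -0.007]
 [ 0.005 -0.007 -1.   ]
 [-0.997  0.08  -0.005]]
tool shift to target [115.9  -7.    4.2]
```

Emit:
{"fn": "arm_command", "kwargs": {"plan": [[94,40,-7,1,0],[94,40,0,0,0],[94,28,0,0,0],[94,0,0,0,0]]}}

```text
time: 22.12
eef_pos: [638.8, 202.9, 63.7]
ee_rot: [0.517, 0.523, 0.478, -0.481]
contact_force: [-0.8, 0.7, -0.5]
grip_width: 0.998
```

```bash
python3 st.py 638 204 59
```

```text
t 22.125 p [638.8 202.9  63.7] q [ 0.18  0.5   1.48 -0.01  1.07  1.77] F [-0.8  0.7 -0.5]
[[ 0.082  0.997 -0.009]
 [ 0.002 -0.009 -1.   ]
 [-0.997  0.082 -0.003]]
tool shift to target [ 4.7 -1.2 -1.1]
```

Emit:
{"fn": "arm_command", "kwargs": {"plan": [[75,4,-2,-1,0],[60,1,-1,0,0],[52,0,0,0,0],[50,0,0,0,0],[38,0,0,0,0],[38,0,0,0,0],[38,0,0,0,0]]}}

```text
time: 23.0
eef_pos: [639.9, 203.3, 64.1]
ee_rot: [0.519, 0.526, 0.475, -0.478]
contact_force: [-0.4, -0.2, -1.5]
grip_width: 0.508
```

```bash
python3 st.py 638 204 59
```

```text
t 23.0 p [639.9 203.3  64.1] q [ 0.19  0.5   1.49 -0.02  1.06  1.77] F [-0.4 -0.2 -1.5]
[[ 0.091  0.996 -0.01 ]
 [ 0.004 -0.01  -1.   ]
 [-0.996  0.091 -0.004]]
tool shift to target [ 4.9 -2.4 -0.6]
```

Emit:
{"fn": "arm_command", "kwargs": {"plan": [[30,-30,0,0,0],[30,-30,0,0,0],[30,0,3,58,0],[30,0,3,58,0],[30,0,3,58,0],[30,0,3,58,0],[30,0,3,58,0],[30,0,3,58,0],[30,0,0,42,0],[30,0,0,0,0]]}}

```text
time: 24.25
eef_pos: [641.3, -196.9, 114.4]
ee_rot: [0.515, 0.52, 0.482, -0.482]
contact_force: [-0.3, 0.5, -3.9]
grip_width: 0.508
```

```bash
python3 st.py 659.5 -186.6 50
```

```text
t 24.25 p [ 641.3 -196.9  114.4] q [-0.44  0.45  1.44  0.04  1.19  1.12] F [-0.3  0.5 -3.9]
[[ 0.072  0.997 -0.006]
 [ 0.005 -0.006 -1.   ]
 [-0.997  0.071 -0.006]]
tool shift to target [ 65.6  13.4 -10. ]
```

Emit:
{"fn": "arm_command", "kwargs": {"plan": [[30,5,14,-8,0],[30,28,0,0,0],[30,18,0,0,0],[30,0,0,0,0]]}}

```text
time: 24.75
eef_pos: [660.4, -182.0, 60.5]
ee_rot: [0.514, 0.52, 0.484, -0.481]
contact_force: [-0.8, -0.1, -4.4]
grip_width: 0.508
```

```bash
python3 st.py 659.5 -186.6 50
```

```text
t 24.75 p [ 660.4 -182.    60.5] q [-0.41  0.54  1.43  0.04  1.11  1.14] F [-0.8 -0.1 -4.4]
[[ 0.069  0.998 -0.002]
 [ 0.009 -0.002 -1.   ]
 [-0.998  0.069 -0.01 ]]
tool shift to target [10.4 -1.6  4.7]
```

Emit:
{"fn": "arm_command", "kwargs": {"plan": [[30,3,-2,5,0],[30,5,0,0,0],[30,2,0,0,0],[30,2,0,0,0]]}}

```text
time: 25.25
eef_pos: [661.3, -186.9, 50.5]
ee_rot: [0.516, 0.52, 0.483, -0.48]
contact_force: [-0.0, -0.0, -2.8]
grip_width: 0.507
```

```bash
python3 st.py 659.5 -186.6 50
```

```text
t 25.25 p [ 661.3 -186.9   50.5] q [-0.42  0.56  1.43  0.04  1.09  1.13] F [-0.  -0.  -2.8]
[[ 0.073  0.997 -0.   ]
 [ 0.008 -0.001 -1.   ]
 [-0.997  0.073 -0.008]]
tool shift to target [ 0.4 -1.8 -0.3]
```

Emit:
{"fn": "arm_command", "kwargs": {"plan": [[30,2,-1,0,0],[30,1.5,0,0,0]]}}

```text
time: 25.5
eef_pos: [661.4, -186.9, 50.3]
ee_rot: [0.516, 0.52, 0.483, -0.479]
contact_force: [-5.1, 1.7, 6.1]
grip_width: 0.508
```

Emit:
{"fn": "arm_command", "kwargs": {"plan": [[57,0,0,0,0],[75,0,0,0,0],[94,0,0,0,0],[94,0,0,0,0],[94,-30,0,0,0],[94,-40,0,0,0],[94,-50,0,0,0],[94,0,0,-55,0],[94,0,0,-55,0],[94,0,0,-55,0]]}}

```text
time: 26.75
eef_pos: [655.2, -25.2, 175.5]
ee_rot: [0.516, 0.524, 0.478, -0.48]
contact_force: [0.7, 0.1, -0.2]
grip_width: 1.002
```

Emit:
{"fn": "arm_command", "kwargs": {"plan": [[94,0,0,-40,0],[94,0,0,0,0],[94,0,0,0,0],[94,0,0,0,0]]}}

```text
time: 27.25
eef_pos: [655.4, 18.3, 175.7]
ee_rot: [0.518, 0.523, 0.478, -0.479]
contact_force: [-0.4, 0.0, 0.7]
grip_width: 1.002
```

```bash
python3 -c "
from h import *
shot('scene','s7',(100,80,300,300),2.0); shot('top','t7',(330,90,420,310),2.0)
a=cv2.imread('pics/s7.png');b=cv2.imread('pics/t7.png')
cv2.imwrite('pics/f.png',np.hstack([a,b]))"; python3 st.py
```

```text
t 27.35 p [655.4  18.2 175.7] q [-0.11  0.35  1.45  0.01  1.26  1.46] F [-0.1 -0.4 -0.1]
[[ 0.083  0.997 -0.006]
 [ 0.004 -0.007 -1.   ]
 [-0.997  0.083 -0.005]]
```

View pics/f.png

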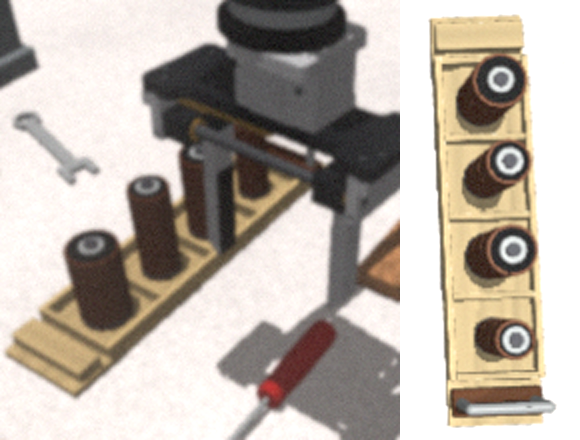

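All four are upright, one per compartment, with nuts at crop (515,341), (513,250), (510,160) and (500,79). I'll do a numeric check, then hand in.

```bash
python3 -c "
from h import *
t=env.get_image('top')
u=(np.array([(515,341),(513,250),(510,160),(500,79)])-[400,0])/2.0+[330,90]
X=plane(t,u,13+np.array([88,94,100,82])); d=X[:,:2]-[546.5,-188.6]
print((d@np.array([[1,-.018],[.018,1]])-np.c_[[-111,-37,37,111],[0]*4]).round(1))
print(env.state()['contact_force'].round(1)); print(env.hand_in())"
```

```text
[[0.2 2.1]
 [1.4 1.4]
 [1.7 1.5]
 [0.7 1.6]]
[-0.5 -0.6 -0.1]
the job is handed in; nothing more can be done
None
```

All four bobbins are in the tray, one per compartment, and the job is handed in. From the handle outward they stand a, c, b, d, which is their order along the plank from the robot. The work took about 27 s of the 112 s.

- **Position:** in the final top view, the bobbin tops measure within about 2 mm of their compartment centres along each axis.
- **Standing and released:** the last pictures show all four upright. The gripper was open and clear of them, with no contact force beyond sensor noise.
- **Tool tilt:** the tool drifted to about 0.08 rad of tilt during the run, and the interface gave no way to correct it. It was about the same at each pick and place, differing by at most 0.02 rad. Each placing met the floor with light contact (about 6–13 N) before I opened the fingers.
- **Not checked:** I inferred that the bases sit flat on the floors from those contacts and the pictures. I didn't measure it separately.

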